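# Load the wipe-roll stand and hold it by its drawn-out carry handle

## Task

Slip the dry-wipe roll over the stand's spindle until it sits flat on the base, with the carry handle still pushed in. Then squeeze the orange button in, pull the handle up past its first stop to the second (fully out), and lift the loaded stand by it, upright, about 5 cm clear of the counter, ready to carry. Finish while still holding it there by the drawn-out handle, and leave the bottles, straw cup, nipple and pacifier case where they stand.

Things in the scene. Friction and masses are not known exactly. Their poses are not given: they have to be found in the camera images.
- stand: Roll stand, loose, 0.53 kg. Origin: centre of its underside; z up along the spindle. Steel base, diameter 130, its flat top 12 mm up; black centring hub, diameter 36 tapering to 25, to 26 mm; tube, diameter 21, to 122 mm; then the grip of the telescoping carry handle, a grey block 22 mm along x, 20 along y, from 122 to 158 mm with the handle in. Its own weight keeps it down while the freed handle is pulled.
- pull_handle (a joint): How far the carry handle is drawn up out of the tube, m: 0 in, 0.040 first stop, 0.080 second stop (end of travel). With the button out a spring latch locks it at each of the three, with 1.5 mm play: lifted then, the whole stand comes up as it is. With the button held in it slides freely (about 1 N) past the first stop to the second, and the stand then hangs on the end of travel.
- release_button (a joint): How far the orange button is pushed into the grip, m: 0 out (4 mm proud), 0.004 flush. The latch is free beyond 0.003. Spring: 3 N to start, 6 N fully in. Fingers closing on the grip along the stand's x axis, one pad on the button (+x side) and one on the opposite face (26 mm across), push it flush.
- grip_mid (a point): Centre of the grip block, on the spindle axis at the height of the button's middle: 143 mm above the stand's underside with the handle in; it rises with the handle. The grip reaches 15 mm above and 21 mm below it. With the roll on and the handle in, the roll's top is 21 mm below it. Axes as the stand's.
- button_face (a point): Middle of the outer face of the orange release button (12 mm wide, 22 mm high), 15 mm from the spindle axis on the stand's +x side when out.
- roll: Roll of white dry wipes on a cardboard core, upright and loose: outer diameter 62, height 110, clear bore 40 mm right through, 0.05 to 0.1 kg, firm. Origin: centre of its underside; z up along its axis. Seated on the stand its underside is 12 mm above the stand's underside, its top level with the top of the tube, and the grip stands 36 mm above it.
- bottle_tall: Clear baby bottle with cream ring, diameter 60, 168 mm high, loose; bystander. Origin: centre of its underside, z up.
- bottle_short: Clear baby bottle with green ring, diameter 60, 128 mm high, loose; bystander. Origin: centre of its underside, z up.
- straw_cup: Stainless straw cup with cream lid and bent straw, diameter 75, 164 mm high, loose; bystander. Origin: centre of its underside, z up.
- nipple: Orange silicone bottle nipple standing on its flange, diameter 52, 49 mm high, loose; bystander. Origin: centre of its underside, z up.
- pacifier_case: Press-button pacifier case, 62 by 66, 43 mm high, loose; bystander. Origin: centre of its underside, z up.
Mind the look-alikes: they are no part of the job. Leave any blue or pink look-alike of the roll alone.

How it is judged:
By the outcome, as a careful person would: the job done as asked, in the order asked, and still so for the second after the job is handed in, while the arm keeps its last pose, push and grip.
It also fails if it takes over 61 s, if anything falls off the work surface, if the arm or the gripper's body presses on something with over 40 N, if the wrist force passes 120 N, or if a joint passes its speed limit or range.

## Robot

A 6-joint arm with a two-finger parallel gripper is mounted at the origin on the work surface. World frame = base frame: x ahead of the robot, y to its left, z up, the work surface at z = 0. Lengths are in mm, angles in degrees, forces in N, time in s.
With the tool pointing down it reaches from about 300 to 850 mm from the base axis. Payload 4.2 kg.
Tool frame: the origin (TCP) lies midway between the tips of the shut fingers; the grasp point (between the pads) lies 19 mm behind it (env.grip_point_offset is the distance from the TCP to the grasp point, in mm); z points along the fingers, x is the direction in which the jaws open and shut, and the axes are right-handed (so a half turn about z gives the same grasp; the last joint's range is limited). The gripper opens to 91 mm and grips with 3 to 60 N. Pads are 32 mm wide; open, the fingers measure 118 mm over their backs; the gripper's body (76 mm by 178 mm) begins 60 mm behind the grasp point.
Start: joints at [-70.073, 18.312, 89.639, -0, 72.044, -1.146], TCP at [206.753, -536.56, 213.976] pointing down, gripper open.
Joint ranges: [-177.97, 177.97], [-48.28, 115.42], [12.27, 149.76], [-77.06, 257.06], [2.81, 150.46], [-146.56, 146.56]. Speed limits (degrees/s): [147.25, 147.25, 180, 180, 180, 180].

## Interface

Orientations are given as [roll, pitch, yaw] about the fixed x, y, z axes, in that order (R = Rz(yaw) Ry(pitch) Rx(roll)).
In Python, from workcell import env gives the robot as it stands.
- The arm moves only by the shell command python3 -m pendant 'ROWS' [FORCE]. ROWS is JSON, a list of rows, each an object with "xyz": the shift along the tool's x, y, z in m, a list of three; "roll": the turn about the tool's z in degrees; "jaw": the closure, from 0 (fully open) to 1 (shut). A call has exactly 8 rows; each row is the pose to reach, as a shift and turn from the pose commanded when the call began, along the tool's axes at that moment; what a row does not reach only later rows make up. A row lasts 1/8 s, in which the tool goes at most 62.5 mm and 10.7 degrees, less where a joint would pass 70% of its speed; a pose out of reach is approached as far as the arm can. A call with a gripper value outside its range is refused whole. The fingers move at their own pace and stop on an object; FORCE is the grip in N (left out, the last holds). Time passes only in rows, so rows that repeat a pose let the fingers close, or fill a call up. It gives the time, the measured TCP pose, the force and the opening at its end, in the units of the state.
- env.state(): the state, without advancing time (a new reading comes with each control period).
- env.grab_frame(name): name is "scene" or "top" or "wrist"; returns (picture, depth): 384x512x3 uint8, blue, green, red; 384x512 float32, mm along the optical axis (not along the pixel's ray), 0 where there is no reading.
- env.camera_params(name): a dict with "camera_matrix" (3x3 intrinsics, pixels), "D" ([k1, k2, p1, p2, k3] as OpenCV has them; the pictures are not rectified), "cam_to_world" (4x4, takes a point from camera to world coordinates); the wrist camera has in their place "hand_eye" (4x4, takes a point from camera to tool coordinates, whose origin is the TCP and whose axes are the tool frame's). Camera axes: x right, y up, looking along -z (the intrinsics and any distortion apply to the point x, -y, -z); pixel columns grow to the right and rows downward; lengths in mm; the calibration is good to about 2 mm. A picture is of the moment at which its call begins: read the wrist's pose just before it. camera_params takes no time and is no camera call.
- env.job_done(): hands the job in, once; it reports no verdict.
The state is a dict: "time_s": time; "qpos": joint angles; "qvel": joint speeds; "effort": joint torques, N m; "ee_pos": TCP position; "ee_rot": TCP orientation; "force": force on the tool from outside, world axes, zero at the start; "torque": the same for the moment, N m; "gripper_width": finger opening in mm.
Only numpy, scipy, OpenCV 4.12 (cv2) and the standard library are available. Lean on these libraries where they do the work, as an engineer would, in place of code of your own. Each camera call takes 0.05 s, during which the arm holds its last target. There are 200 camera calls.

## Working session

There is one attempt and no reset: what is moved stays moved. The work goes in short steps, Python scripts to look and compute and a shell command to move; the robot and the scene stay as the last step left them, time stands still between calls to the robot, and variables do not carry over. Pictures are saved under pics/ and viewed, about 8 in all and at most 12, crops included, and the job is handed in when it is done.

```bash
ls; mkdir -p pics
cat > h.py <<'E'
import numpy as np, cv2
from scipy.spatial.transform import Rotation as R
from workcell import env
def T_tool(s):
    T=np.eye(4); T[:3,:3]=R.from_euler('xyz',s['ee_rot'],degrees=True).as_matrix(); T[:3,3]=s['ee_pos']; return T
def grab(name):
    s=env.state(); p=env.camera_params(name); img,d=env.grab_frame(name)
    C=np.array(p['cam_to_world']) if 'cam_to_world' in p else T_tool(s)@np.array(p['hand_eye'])
    return img,d,np.array(p['camera_matrix']),np.array(p['D']),C
def rays(uv,K,D,C):
    n=cv2.undistortPoints(np.array(uv,float).reshape(-1,1,2),K,D).reshape(-1,2)
    v=np.c_[n[:,0],-n[:,1],-np.ones(len(n))]
    return C[:3,3],v@C[:3,:3].T
def onplane(uv,z,K,D,C):
    o,v=rays(uv,K,D,C); return o+v*((z-o[2])/v[:,2])[:,None]
def cloud(d,K,D,C):
    h,w=d.shape; u,v=np.meshgrid(np.arange(w),np.arange(h))
    o,r=rays(np.c_[u.ravel(),v.ravel()],K,D,C)
    return (o+r*d.reshape(-1,1)).reshape(h,w,3)
E
python3 - <<'E'
from h import *
print(env.state())
for n in('scene','top'):
    i,d,K,D,C=grab(n); cv2.imwrite(f'pics/{n}.png',i); np.savez(f'{n}.npz',i=i,d=d,K=K,D=D,C=C); print(n,C.round(2),K,(d==0).mean())
E
```

```text
pics
{'time_s': 0.0, 'qpos': array([-7.00718531e+01,  1.83528632e+01,  8.97075588e+01,  1.82845888e-03,
        7.20430266e+01, -1.14662814e+00]), 'qvel': array([-0.07641669, -0.0440776 ,  0.03149521, -0.09091896, -0.08063873,
       -0.01561253]), 'effort': array([-1.58580511e-03, -4.12464845e+01, -2.31979144e+01,  7.24688522e-02,
        4.57023026e-02, -1.31415800e-04]), 'ee_pos': array([ 206.59175696, -536.05870837,  213.10021792]), 'ee_rot': array([-1.79996192e+02,  1.03393097e-01, -6.89257868e+01]), 'force': array([0.32093137, 0.04565071, 0.50353289]), 'torque': array([-0.02988597, -0.01952729, -0.01186783]), 'gripper_width': 91.17257748510606}
scene [[-5.70000e-01 -6.50000e-01  5.00000e-01  1.15965e+03]
 [ 8.20000e-01 -4.60000e-01  3.40000e-01  3.99030e+02]
 [ 1.00000e-02  6.00000e-01  8.00000e-01  1.07194e+03]
 [ 0.00000e+00  0.00000e+00  0.00000e+00  1.00000e+00]] [[454.97603501   0.         257.47617928]
 [  0.         454.97603501 187.64361617]
 [  0.           0.           1.        ]] 0.003987630208333333
top [[ 2.00000e-02  1.00000e+00 -9.00000e-02  4.46170e+02]
 [-1.00000e+00  2.00000e-02 -1.00000e-02  8.59000e+00]
 [-1.00000e-02  9.00000e-02  1.00000e+00  1.51093e+03]
 [ 0.00000e+00  0.00000e+00  0.00000e+00  1.00000e+00]] [[455.90301847   0.         258.91737703]
 [  0.         455.90301847 183.89863607]
 [  0.           0.           1.        ]] 0.004063924153645833
```

Run:
```python
import cv2,numpy as np
a=cv2.imread('pics/scene.png');b=cv2.imread('pics/top.png')
cv2.imwrite('pics/both.png',cv2.resize(np.vstack([a,b]),None,fx=.78,fy=.78))
```

```text
(no output)
```

View pics/both.png

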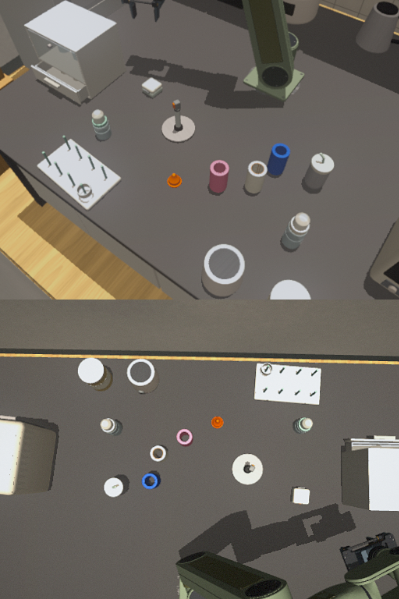

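The upper picture is the scene view and the lower one the top view, both at 0.78 scale. Full-resolution pixels:
- **Roll candidates:** white roll at scene (329,227) / top (203,196); pink look-alike at scene (281,226) / top (237,176); blue look-alike at scene (358,203) / top (193,232).
- **Other light round things:** steel straw cup at scene (409,219), large pot at (287,340).
- **Choice:** the white one.
- **Stand:** scene (228,160), top (318,217).

Next I'll measure and take one close crop.

Run:
```python
from h import *
for n,cr,cs in(('top',None,{'roll':(203,196),'pink':(237,176),'blue':(193,232),'stand':(318,217),'nip':(278,157),'cup':(146,240),'case':(386,251),'bshort':(391,160),'btall':(141,161)}),('scene',None,{'roll':(329,227),'stand':(228,160)})):
    z=np.load(n+'.npz'); P=cloud(z['d'],z['K'],z['D'],z['C'])
    for k,(u,v) in cs.items():
        w=55 if k=='stand' else 28
        sl=P[max(0,v-w):v+w,max(0,u-w):u+w].reshape(-1,3); im=z['i'][max(0,v-w):v+w,max(0,u-w):u+w].reshape(-1,3)
        if k!='stand':
            c=P[v-16:v+16,u-16:u+16].reshape(-1,3); c=c[c[:,2]>25]
            zt=np.percentile(c[:,2],97); t=c[c[:,2]>zt-8]; (cc,r)=cv2.minEnclosingCircle(t[:,:2].astype(np.float32)); print(n,k,'ztop',zt.round(),'encl',np.round(cc,1),round(r,1),len(t))
        else:
            for lo,hi in((6,18),(130,170)):
                t=sl[(sl[:,2]>lo)&(sl[:,2]<hi)]; (cc,r)=cv2.minEnclosingCircle(t[:,:2].astype(np.float32)); print(n,k,lo,hi,'med',np.median(t,0).round(1),'encl',np.round(cc,1),round(r,1),len(t))
            hsv=cv2.cvtColor(z['i'],cv2.COLOR_BGR2HSV); m=cv2.inRange(hsv,(3,130,110),(20,255,255)); ys,xs=np.nonzero(m); q=(abs(xs-u)<40)&(abs(ys-v)<50); print('orange',np.c_[xs[q],ys[q]].tolist()[:20], P[ys[q],xs[q]].round(0).tolist()[:20])
a=np.load('scene.npz')['i']
c1=cv2.resize(a[90:190,175:285],None,fx=5,fy=5,interpolation=cv2.INTER_CUBIC)[:,:]
c2=cv2.resize(a[170:270,260:380],None,fx=2.4,fy=5,interpolation=cv2.INTER_CUBIC)
b=np.load('top.npz')['i']
c2=cv2.resize(a[180:265,265:375],(400,300)); c3=cv2.resize(b[180:255,270:370],(400,300))
cv2.imwrite('pics/crop.png',np.hstack([cv2.resize(c1,(400,364)),np.zeros((364,1,3),np.uint8)]) if 0 else np.hstack([cv2.resize(a[85:205,180:260],(400,600)),np.vstack([c2,c3])]))
```

```text
top roll ztop 116.0 encl [494.5 117.5] 119.2 138
top pink ztop 115.0 encl [534.6  61.4] 103.0 163
top blue ztop 114.0 encl [431.1 133.8] 126.1 177
top stand 6 18 med [ 476.3 -162.5   10.6] encl [ 486.8 -174.1] 244.4 1348
top stand 130 170 med [ 480.  -165.9  155.7] encl [ 479.9 -166.2] 12.9 60
orange [[323, 212], [324, 212], [325, 213]] [[489.0, -169.0, 153.0], [489.0, -172.0, 155.0], [486.0, -175.0, 154.0]]
top nip ztop 1511.0 encl [446.2   8.6] 0.0 5
top cup ztop 138.0 encl [421.3 185.1] 178.2 18
top case ztop 48.0 encl [ 403.  -203.6] 216.6 270
top bshort ztop 130.0 encl [ 561.3 -195. ] 233.9 90
top btall ztop 170.0 encl [546.1 208.5] 223.5 87
scene roll ztop 113.0 encl [831.5 304.9] 341.3 210
scene stand 6 18 med [ 478.7 -168.3   12.2] encl [ 428.5 -203.8] 254.6 1240
scene stand 130 170 med [ 484.  -166.8  152.1] encl [ 482.  -169.5] 14.2 103
orange [[221, 132], [222, 132], [221, 133], [222, 133], [223, 133], [221, 134], [222, 134], [223, 134], [222, 135], [223, 135], [222, 136], [223, 136], [222, 137], [223, 137], [223, 138]] [[492.0, -178.0, 158.0], [489.0, -177.0, 155.0], [489.0, -181.0, 148.0], [491.0, -175.0, 154.0], [489.0, -173.0, 154.0], [490.0, -180.0, 146.0], [490.0, -176.0, 149.0], [492.0, -171.0, 153.0], [496.0, -172.0, 152.0], [491.0, -172.0, 148.0], [494.0, -174.0, 145.0], [492.0, -172.0, 144.0], [491.0, -176.0, 137.0], [495.0, -169.0, 145.0], [492.0, -172.0, 137.0]]
```

View pics/crop.png

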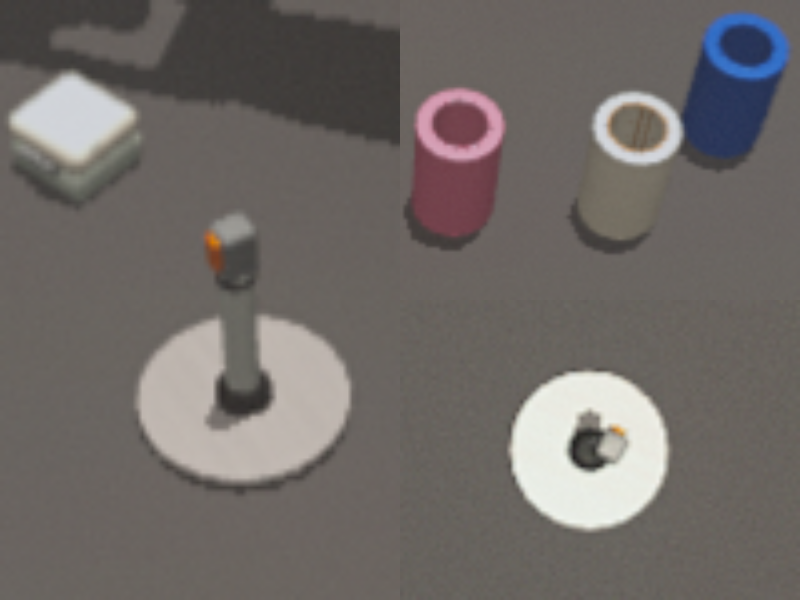

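The crop confirms the white roll, with its cardboard bore, between the pink and blue ones. The stand is upright with the handle in, and the orange button faces roughly +x−y in world. I'll refine the positions by contours in both cameras.

```bash
cat > m.py <<'E'
from h import *
def circ(mask,seed,z,K,D,C,hull=True):
    n,l,st,ce=cv2.connectedComponentsWithStats(mask)
    ys,xs=np.nonzero(l); i=np.argmin((xs-seed[0])**2+(ys-seed[1])**2); k=l[ys[i],xs[i]]
    c=max(cv2.findContours((l==k).astype(np.uint8),cv2.RETR_EXTERNAL,cv2.CHAIN_APPROX_NONE)[0],key=len)
    p=onplane(cv2.convexHull(c).reshape(-1,2),z,K,D,C)[:,:2]
    A=np.c_[2*p,np.ones(len(p))]; s=np.linalg.lstsq(A,(p**2).sum(1),rcond=None)[0]
    return s[:2].round(1),np.sqrt(s[2]+s[0]**2+s[1]**2).round(1),st[k].tolist()
E
python3 - <<'E'
from m import *
for n,S in(('top',dict(roll=(203,184,110),stand=(318,205,12),pink=(237,164,110),blue=(193,220,110))),('scene',dict(roll=(329,209,110),stand=(240,172,12),pink=(281,210,110),blue=(358,188,110)))):
    z=np.load(n+'.npz'); i=z['i']; h=cv2.cvtColor(i,cv2.COLOR_BGR2HSV)
    for k,(u,v,zz) in S.items():
        if k=='pink': m=cv2.inRange(h,(150,60,140),(180,255,255))
        elif k=='blue': m=cv2.inRange(h,(100,100,130),(130,255,255))
        elif k=='stand': m=cv2.inRange(h,(0,0,130),(180,60,255))
        else: m=cv2.inRange(h,(0,0,185),(180,60,255))
        print(n,k,*circ(m,(u,v),zz,z['K'],z['D'],z['C']))
E
```

```text
top roll [528.9 198.3] 30.1 [192, 187, 20, 20, 165]
top stand [ 476.8 -168. ] 65.4 [297, 198, 41, 40, 1174]
top pink [597.1  95.3] 31.2 [226, 166, 21, 20, 58]
top blue [418.5 226.7] 31.0 [182, 223, 20, 20, 212]
scene roll [529.8 195.6] 29.5 [319, 206, 23, 20, 180]
scene stand [ 477.7 -170.8] 65.1 [207, 148, 43, 33, 946]
scene pink [599.   92.9] 30.9 [269, 205, 25, 21, 250]
scene blue [419.9 224.2] 30.8 [348, 184, 24, 19, 224]
```

Both cameras agree within 3 mm: roll about (529,197), stand about (477,-169). Pink and blue are both over 113 mm from the roll, so I'll use a jaw axis near yaw 55°, which is clear of both. Moving to hover over the roll.

```bash
python3 -m pendant '[{"xyz":[-0.042,-0.042,0],"roll":-9,"jaw":0},{"xyz":[-0.084,-0.084,0],"roll":-18,"jaw":0},{"xyz":[-0.126,-0.126,0],"roll":-27,"jaw":0},{"xyz":[-0.168,-0.168,0],"roll":-36,"jaw":0},{"xyz":[-0.210,-0.210,0],"roll":-45,"jaw":0},{"xyz":[-0.252,-0.252,0],"roll":-54,"jaw":0},{"xyz":[-0.294,-0.294,0],"roll":-63,"jaw":0},{"xyz":[-0.336,-0.336,0],"roll":-72,"jaw":0}]' 30
python3 - <<'E'
import sys
open('go.py','w').write('''from h import *
import sys
# usage: go.py x y z yaw -> tool shift from measured pose (flat tool)
s=env.state(); x,y,z,yaw=map(float,sys.argv[1:5]); T=T_tool(s)
d=T[:3,:3].T@(np.array([x,y,z])-T[:3,3]); print('shift',d.round(1),'roll',round(-(((yaw-s['ee_rot'][2])+180)%360-180),2),'t',s['time_s'],'pos',s['ee_pos'].round(1),s['ee_rot'].round(2),'w',round(s['gripper_width'],1),'F',s['force'].round(1))
''')
E
python3 go.py 529.4 197 214 55
```

```text
time_s: 1.1
ee_pos: [399.8, -100.4, 213.9]
ee_rot: [180.0, -0.0, 3.4]
force: [0.3, 0.6, 1.0]
gripper_width: 91.2
shift [ 1.468e+02 -2.893e+02 -2.000e-01] roll -51.64 t 1.1 pos [ 399.8 -100.4  213.9] [ 1.7998e+02 -1.0000e-02  3.3600e+00] w 91.2 F [0.3 0.6 1. ]
```

```bash
python3 -m pendant '[{"xyz":[0.024,-0.048,0],"roll":-8.5,"jaw":0},{"xyz":[0.049,-0.096,0],"roll":-17,"jaw":0},{"xyz":[0.073,-0.145,0],"roll":-26,"jaw":0},{"xyz":[0.098,-0.193,0],"roll":-34.5,"jaw":0},{"xyz":[0.122,-0.241,0],"roll":-43,"jaw":0},{"xyz":[0.147,-0.289,0],"roll":-52,"jaw":0},{"xyz":[0.147,-0.289,0],"roll":-52,"jaw":0},{"xyz":[0.147,-0.289,0],"roll":-52,"jaw":0}]'
python3 - <<'E'
from m import *
i,d,K,D,C=grab('wrist'); cv2.imwrite('pics/w1.png',i); np.savez('w1.npz',i=i,d=d,K=K,D=D,C=C)
h=cv2.cvtColor(i,cv2.COLOR_BGR2HSV); P=cloud(d,K,D,C)
print(C.round(2))
m=((abs(P[...,2]-110)<6)&(h[...,1]<60)&(np.hypot(P[...,0]-529,P[...,1]-197)<60)).astype(np.uint8)*255
ys,xs=np.nonzero(m); print(m.sum()/255); q=P[m>0]; print(q.mean(0),q.min(0),q.max(0))
print(circ(m,(xs.mean(),ys.mean()),110,K,D,C))
E
python3 go.py 529.4 197 214 55
```

```text
time_s: 2.1
ee_pos: [530.1, 193.8, 213.3]
ee_rot: [-180.0, 0.1, 55.1]
force: [-0.1, -0.3, -0.3]
gripper_width: 91.0
[[ 5.7000e-01 -7.9000e-01 -2.3000e-01  4.6468e+02]
 [ 8.2000e-01  5.5000e-01  1.7000e-01  2.3996e+02]
 [-0.0000e+00 -2.9000e-01  9.6000e-01  3.8319e+02]
 [ 0.0000e+00  0.0000e+00  0.0000e+00  1.0000e+00]]
1319.0
[528.15961423 198.82624893 108.85560292] [499.70083707 166.05311743 104.16041507] [560.818492   227.55884429 110.99361158]
(array([529.8, 197.4]), np.float64(30.5), [234, 156, 59, 57, 1308])
shift [ 2.6 -2.7 -0.4] roll 0.01 t 2.15 pos [530.1 193.4 213.6] [-1.7998e+02  8.0000e-02  5.5010e+01] w 91.6 F [-0.5 -0.6 -0.4]
```

View pics/w1.png

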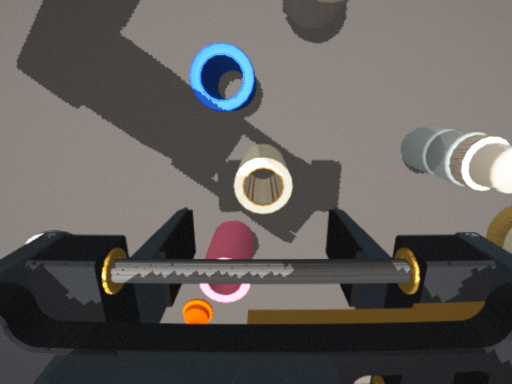

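The wrist view shows the white roll at (262,180) between the open fingers, with pink and blue clear. It measures (529.8,197.4) and agrees with the fixed cameras. Descending to tip z=81 and closing.

```bash
python3 -m pendant '[{"xyz":[0.003,-0.0026,0.03],"roll":0,"jaw":0},{"xyz":[0.003,-0.0026,0.075],"roll":0,"jaw":0},{"xyz":[0.003,-0.0026,0.11],"roll":0,"jaw":0},{"xyz":[0.003,-0.0026,0.1326],"roll":0,"jaw":0},{"xyz":[0.003,-0.0026,0.1326],"roll":0,"jaw":0},{"xyz":[0.003,-0.0026,0.1326],"roll":0,"jaw":1},{"xyz":[0.003,-0.0026,0.1326],"roll":0,"jaw":1},{"xyz":[0.003,-0.0026,0.1326],"roll":0,"jaw":1}]' 20
python3 go.py 529.7 197.3 81 55
```

```text
time_s: 3.15
ee_pos: [530.8, 198.2, 82.3]
ee_rot: [179.9, -0.1, 55.1]
force: [-0.1, 0.2, -0.0]
gripper_width: 64.0
shift [-1.4 -0.4  1.3] roll 0.07 t 3.15 pos [530.8 198.2  82.3] [ 1.7994e+02 -7.0000e-02  5.5070e+01] w 64.0 F [-0.1  0.2 -0. ]
```

```bash
python3 -m pendant '[{"xyz":[0,0,0],"roll":0,"jaw":1},{"xyz":[0,0,0],"roll":0,"jaw":1},{"xyz":[0,0,0],"roll":0,"jaw":1},{"xyz":[0,0,-0.02],"roll":0,"jaw":1},{"xyz":[0,0,-0.05],"roll":0,"jaw":1},{"xyz":[0,0,-0.09],"roll":0,"jaw":1},{"xyz":[0,0,-0.14],"roll":0,"jaw":1},{"xyz":[0,0,-0.185],"roll":0,"jaw":1}]' 20
python3 go.py 477.3 -169.4 267 -40
```

```text
time_s: 4.15
ee_pos: [530.1, 198.3, 267.5]
ee_rot: [-180.0, 0.0, 55.1]
force: [1.4, 0.2, 0.5]
gripper_width: 62.4
shift [-331.7  167.2    0.6] roll 95.08 t 4.15 pos [530.1 198.3 267.5] [-1.7999e+02  1.0000e-02  5.5080e+01] w 62.4 F [1.4 0.2 0.5]
```

Roll is held, width 62.4. I'll carry it over, slightly past the stand first, so the wrist camera sees the grip and button with the jaws near yaw −40.

```bash
python3 go.py 413 -246 267 -40; python3 -m pendant '[{"xyz":[-0.039,0.014,0],"roll":9,"jaw":1},{"xyz":[-0.078,0.028,0],"roll":18,"jaw":1},{"xyz":[-0.117,0.043,0],"roll":27,"jaw":1},{"xyz":[-0.156,0.057,0],"roll":36,"jaw":1},{"xyz":[-0.195,0.071,0],"roll":45,"jaw":1},{"xyz":[-0.234,0.085,0],"roll":54,"jaw":1},{"xyz":[-0.273,0.1,0],"roll":63,"jaw":1},{"xyz":[-0.312,0.114,0],"roll":72,"jaw":1}]' 20
python3 go.py 413 -246 267 -40
```

```text
shift [-431.3  158.3    0.6] roll 95.08 t 4.15 pos [530.1 198.3 267.5] [-1.7999e+02  1.0000e-02  5.5080e+01] w 62.4 F [1.4 0.2 0.5]
time_s: 5.15
ee_pos: [444.5, -123.9, 265.9]
ee_rot: [-180.0, 0.0, -17.2]
force: [-0.2, 0.1, -0.3]
gripper_width: 62.6
shift [  6.  125.9  -1.1] roll 22.78 t 5.15 pos [ 444.5 -123.9  265.9] [-1.7999e+02  3.0000e-02 -1.7220e+01] w 62.6 F [-0.2  0.1 -0.3]
```

```bash
python3 -m pendant '[{"xyz":[0.001,0.03,0],"roll":7,"jaw":1},{"xyz":[0.003,0.065,0],"roll":14,"jaw":1},{"xyz":[0.005,0.1,0],"roll":21,"jaw":1},{"xyz":[0.006,0.126,0],"roll":23,"jaw":1},{"xyz":[0.006,0.126,0],"roll":23,"jaw":1},{"xyz":[0.006,0.126,0],"roll":23,"jaw":1},{"xyz":[0.006,0.126,0],"roll":23,"jaw":1},{"xyz":[0.006,0.126,0],"roll":23,"jaw":1}]' 20
python3 - <<'E'
from m import *
i,d,K,D,C=grab('wrist'); cv2.imwrite('pics/w2.png',i); np.savez('w2.npz',i=i,d=d,K=K,D=D,C=C)
h=cv2.cvtColor(i,cv2.COLOR_BGR2HSV); P=cloud(d,K,D,C)
near=np.hypot(P[...,0]-479,P[...,1]-169)<40
t=near&(abs(P[...,2]-158)<5); q=P[t]; print(len(q),q.mean(0),q[:,2].std())
m=(t*255).astype(np.uint8); n,l,st,ce=cv2.connectedComponentsWithStats(m); k=1+np.argmax(st[1:,4]); print(st[k])
c=max(cv2.findContours((l==k).astype(np.uint8),cv2.RETR_EXTERNAL,cv2.CHAIN_APPROX_NONE)[0],key=len).reshape(-1,2)
p=onplane(c,158,K,D,C)[:,:2]; print('grip top rect',cv2.minAreaRect(p.astype(np.float32)))
o=near&(cv2.inRange(h,(3,130,90),(22,255,255))>0)&(P[...,2]>125); q=P[o]; print('orange',len(q),q.mean(0),q.min(0),q.max(0))
E
python3 go.py 413 -246 267 -40
```

```text
time_s: 6.15
ee_pos: [414.4, -244.5, 266.4]
ee_rot: [-180.0, -0.0, -39.9]
force: [0.1, 0.4, -0.2]
gripper_width: 62.5
0 [nan nan nan] nan
shift [-0.2  2.  -0.6] roll 0.13 t 6.2 pos [ 414.4 -244.6  266.4] [-1.800e+02 -1.000e-02 -3.987e+01] w 62.4 F [ 0.2  0.2 -1.2]<stdin>:5: RuntimeWarning: Mean of empty slice.
  ret = um.true_divide(
  ret = _var(a, axis=axis, dtype=dtype, out=out, ddof=ddof,
  arrmean = um.true_divide(arrmean, div, out=arrmean,
  ret = ret.dtype.type(ret / rcount)
Traceback (most recent call last):
ValueError: attempt to get argmax of an empty sequence
```

View pics/w2.png

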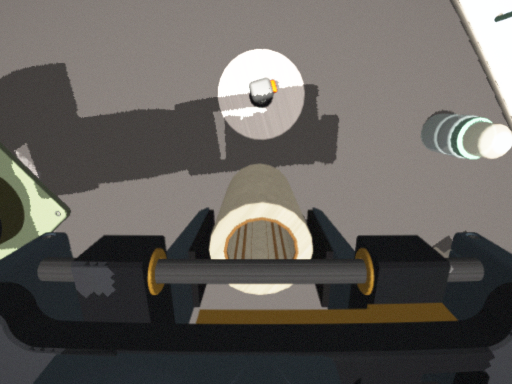

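The wrist view shows the stand at (261,93), its grip at (261,88) and the orange button at (274,87), nearly along tool +x. The held roll is upright at (260,240). The height test found nothing, so I'll use colour and rays, and look at the depth.

Run:
```python
from m import *
z=np.load('w2.npz'); i,d,K,D,C=[z[k] for k in('i','d','K','D','C')]
h=cv2.cvtColor(i,cv2.COLOR_BGR2HSV); P=cloud(d,K,D,C)
print('depth',d[84:92:2,256:270:3],P[86,261],P[60,240])
m=cv2.inRange(h,(0,0,150),(180,70,255)); m[145:]=0; m[:,:210]=0;m[:,310:]=0
print('base z12',circ(cv2.morphologyEx(m,cv2.MORPH_CLOSE,np.ones((15,15))),(235,75),12,K,D,C))
o=cv2.inRange(h,(5,130,90),(25,255,255)); o[145:]=0; ys,xs=np.nonzero(o); print('orange px',len(xs),xs.min(),xs.max(),ys.min(),ys.max(), onplane([[xs.mean(),ys.mean()]],145,K,D,C))
# grip top: light blob left of the button
crop=i[70:115,235:290]; cv2.imwrite('pics/c2.png',cv2.resize(crop,None,fx=12,fy=12,interpolation=cv2.INTER_CUBIC))
# held roll top, in tool frame height
m=cv2.inRange(h,(10,5,200),(35,90,255)); m[:195]=0; m[:,:205]=0; m[:,320:]=0
print('roll top plane z(tcp+29)=',295.6,circ(m,(220,240),295.6,K,D,C))
```

```text
depth [[261.68527 261.63782 261.37418 260.78906 262.3882 ]
 [261.30786 261.1663  260.9666  261.7319  261.00235]
 [262.15118 261.31818 262.61368 263.1223  262.11163]
 [263.9783  262.56427 262.332   262.1275  262.64346]] [ 481.28392447 -167.68496975  157.23277452] [ 487.98592291 -113.19632592   11.53677817]
base z12 (array([ 480. , -168.8]), np.float64(64.6), [217, 48, 87, 91, 6265])
orange px 36 270 276 80 92 [[ 491.89453099 -174.58800606  145.        ]]
roll top plane z(tcp+29)= 295.6 (array([ 417.2, -243.6]), np.float64(29.5), [210, 202, 102, 57, 2232])
```

View pics/c2.png

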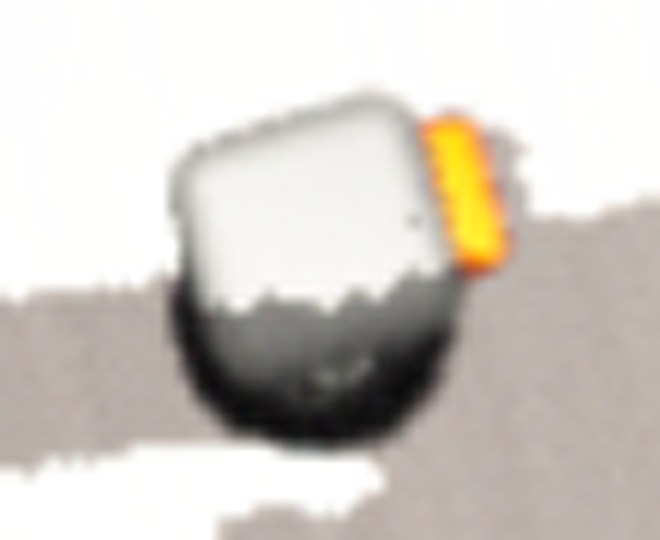

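The block is turned about 15° counter-clockwise from tool x in the image. My earlier test had a sign error in y, so I'll recompute the grip rectangle.

Run:
```python
from m import *
z=np.load('w2.npz'); i,d,K,D,C=[z[k] for k in('i','d','K','D','C')]
h=cv2.cvtColor(i,cv2.COLOR_BGR2HSV); P=cloud(d,K,D,C)
near=np.hypot(P[...,0]-480,P[...,1]+169)<30
org=cv2.inRange(h,(5,90,90),(25,255,255))>0
t=near&(abs(P[...,2]-158)<4)&~org; q=P[t]; print(len(q),q.mean(0),q[:,2].std())
c=max(cv2.findContours(t.astype(np.uint8),cv2.RETR_EXTERNAL,cv2.CHAIN_APPROX_NONE)[0],key=len).reshape(-1,2)
p=onplane(c,158,K,D,C)[:,:2]; print('grip top rect',cv2.minAreaRect(p.astype(np.float32)))
ox=[]
for v in range(78,96):
    x=np.nonzero(org[v,262:285])[0]
    if len(x)>1: ox.append((262+x.max(),v))
# outer-top edge of button: fit line on orange blob
ys,xs=np.nonzero(org[70:100,262:285]); pp=onplane(np.c_[xs+262,ys+70],154,K,D,C)[:,:2].astype(np.float32)
print('button rect z154',cv2.minAreaRect(pp),len(pp))
u,s,vt=np.linalg.svd(pp-pp.mean(0)); print(np.degrees(np.arctan2(vt[:,1],vt[:,0])),s)
for zz in(12,):
    m=cv2.inRange(h,(0,0,150),(180,70,255))
    mm=(np.hypot(P[...,0]-480,P[...,1]+169)<75)&(abs(P[...,2]-12)<5); print('base depth',circ((mm*255).astype(np.uint8),(235,75),12,K,D,C))
s=env.state(); T=T_tool(s)
# held roll top from depth
g=P[195:270,205:320]; r=g[(g[...,2]>270)&(g[...,2]<310)&(np.hypot(g[...,0]-416,g[...,1]+243)<33)]; print('roll top z',np.percentile(r[:,2],[10,50,90]))
```

```text
439 [ 479.24720272 -170.00880735  156.61607648] 0.9907228200616909
grip top rect ((478.9673767089844, -170.0172882080078), (19.272869110107422, 20.84033203125), 67.39606475830078)
button rect z154 ((490.91131591796875, -175.12095642089844), (12.056777954101562, 4.708148002624512), 65.65951538085938) 45
[-112.534904  -22.534912] [25.322578 10.651742]
base depth (array([ 479.4, -169.7]), np.float64(64.2), [218, 49, 87, 90, 5479])
roll top z [278.42677454 293.14178771 294.36471979]
```

Stand yaw is −23° (rectangle, button axis and centre-to-button direction all agree). Axis at about (479,−169.8).

```bash
python3 go.py 479 -169.8 267 -23
```

```text
shift [  1.6 -98.8  -0.6] roll -16.87 t 6.2 pos [ 414.4 -244.6  266.4] [-1.800e+02 -1.000e-02 -3.987e+01] w 62.4 F [ 0.2  0.2 -1.2]
```

```bash
python3 -m pendant '[{"xyz":[0.0005,-0.03,0],"roll":-6,"jaw":1},{"xyz":[0.001,-0.065,0],"roll":-12,"jaw":1},{"xyz":[0.0016,-0.09,0],"roll":-17,"jaw":1},{"xyz":[0.0016,-0.0988,0],"roll":-17,"jaw":1},{"xyz":[0.0016,-0.0988,0],"roll":-17,"jaw":1},{"xyz":[0.0016,-0.0988,0],"roll":-17,"jaw":1},{"xyz":[0.0016,-0.0988,0.008],"roll":-17,"jaw":1},{"xyz":[0.0016,-0.0988,0.016],"roll":-17,"jaw":1}]' 20
python3 go.py 479 -169.8 175 -23
python3 - <<'E'
from h import *
z=[grab(n)[0] for n in('scene','top')]
a=cv2.resize(z[0][60:200,170:290],(400,467)); b=cv2.resize(z[1][160:260,270:370],(400,400)); b=np.vstack([b,np.zeros((67,400,3),np.uint8)])
cv2.imwrite('pics/align.png',np.hstack([a,b]))
E
```

```text
time_s: 7.2
ee_pos: [478.4, -170.8, 249.7]
ee_rot: [180.0, 0.0, -23.0]
force: [0.6, 0.1, -0.6]
gripper_width: 62.6
shift [ 0.2 -1.2 74.7] roll 0.02 t 7.2 pos [ 478.4 -170.8  249.7] [ 1.7999e+02  2.0000e-02 -2.2980e+01] w 62.6 F [ 0.6  0.1 -0.6]
```

View pics/align.png

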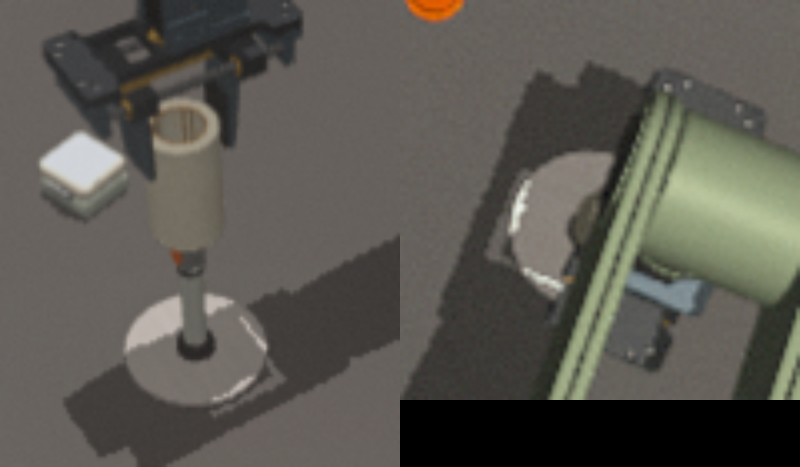

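In the scene view the roll's axis (184,125)→(186,230) lines up with the spindle axis (196,345)→(190,262). Lowering gently with a force check.

```bash
python3 -m pendant '[{"xyz":[0,-0.001,0],"roll":0,"jaw":1},{"xyz":[0,-0.001,0.004],"roll":0,"jaw":1},{"xyz":[0,-0.001,0.009],"roll":0,"jaw":1},{"xyz":[0,-0.001,0.014],"roll":0,"jaw":1},{"xyz":[0,-0.001,0.02],"roll":0,"jaw":1},{"xyz":[0,-0.001,0.026],"roll":0,"jaw":1},{"xyz":[0,-0.001,0.033],"roll":0,"jaw":1},{"xyz":[0,-0.001,0.04],"roll":0,"jaw":1}]' 20
python3 go.py 479 -169.8 96 -23
```

```text
time_s: 8.3
ee_pos: [479.2, -169.5, 209.8]
ee_rot: [180.0, 0.0, -22.9]
force: [0.2, -0.1, -1.1]
gripper_width: 62.4
shift [-1.000e-01  4.000e-01  1.138e+02] roll 0.07 t 8.3 pos [ 479.2 -169.5  209.8] [180.     0.   -22.93] w 62.4 F [ 0.2 -0.1 -1.1]
```

```bash
python3 -m pendant '[{"xyz":[0,0,0.01],"roll":0,"jaw":1},{"xyz":[0,0,0.021],"roll":0,"jaw":1},{"xyz":[0,0,0.033],"roll":0,"jaw":1},{"xyz":[0,0,0.045],"roll":0,"jaw":1},{"xyz":[0,0,0.057],"roll":0,"jaw":1},{"xyz":[0,0,0.069],"roll":0,"jaw":1},{"xyz":[0,0,0.08],"roll":0,"jaw":1},{"xyz":[0,0,0.088],"roll":0,"jaw":1}]' 20
python3 go.py 479 -169.8 96 -23
```

```text
time_s: 9.3
ee_pos: [479.1, -169.5, 121.6]
ee_rot: [180.0, 0.0, -22.9]
force: [-0.2, 0.2, 0.2]
gripper_width: 62.4
shift [ 0.   0.4 25.6] roll 0.07 t 9.3 pos [ 479.1 -169.5  121.6] [ 1.800e+02  3.000e-02 -2.293e+01] w 62.4 F [-0.2  0.2  0.2]
```

```bash
python3 -m pendant '[{"xyz":[0,0,0.005],"roll":0,"jaw":1},{"xyz":[0,0,0.01],"roll":0,"jaw":1},{"xyz":[0,0,0.014],"roll":0,"jaw":1},{"xyz":[0,0,0.018],"roll":0,"jaw":1},{"xyz":[0,0,0.021],"roll":0,"jaw":1},{"xyz":[0,0,0.023],"roll":0,"jaw":1},{"xyz":[0,0,0.025],"roll":0,"jaw":1},{"xyz":[0,0,0.025],"roll":0,"jaw":1}]' 20
python3 go.py 479 -169.8 94 -23
```

```text
time_s: 10.3
ee_pos: [479.2, -169.5, 97.2]
ee_rot: [180.0, 0.0, -22.9]
force: [0.0, -0.8, -1.4]
gripper_width: 62.6
shift [-0.1  0.4  3.2] roll 0.08 t 10.3 pos [ 479.2 -169.5   97.2] [ 1.7999e+02  1.0000e-02 -2.2920e+01] w 62.6 F [ 0.  -0.8 -1.4]
```

```bash
python3 -m pendant '[{"xyz":[0,0,0.001],"roll":0,"jaw":1},{"xyz":[0,0,0.002],"roll":0,"jaw":1},{"xyz":[0,0,0.0025],"roll":0,"jaw":1},{"xyz":[0,0,0.0025],"roll":0,"jaw":1},{"xyz":[0,0,0.0025],"roll":0,"jaw":0.3},{"xyz":[0,0,0.0025],"roll":0,"jaw":0},{"xyz":[0,0,0.0025],"roll":0,"jaw":0},{"xyz":[0,0,0.0025],"roll":0,"jaw":0}]' 20
python3 go.py 479 -169.8 94 -23
```

```text
time_s: 11.3
ee_pos: [479.3, -169.5, 94.9]
ee_rot: [180.0, -0.0, -22.9]
force: [-0.7, 0.4, 0.1]
gripper_width: 89.9
shift [-0.2  0.4  0.9] roll 0.07 t 11.3 pos [ 479.3 -169.5   94.9] [ 1.800e+02 -1.000e-02 -2.293e+01] w 89.9 F [-0.7  0.4  0.1]
```

Released. Rising straight, then backing off along tool +y so the wrist camera can check the seating.

```bash
python3 -m pendant '[{"xyz":[0,0,-0.03],"roll":0,"jaw":0},{"xyz":[0,0,-0.07],"roll":0,"jaw":0},{"xyz":[0,0,-0.12],"roll":0,"jaw":0},{"xyz":[0,0.03,-0.16],"roll":0,"jaw":0},{"xyz":[0,0.07,-0.175],"roll":0,"jaw":0},{"xyz":[0,0.1,-0.175],"roll":0,"jaw":0},{"xyz":[0,0.1,-0.175],"roll":0,"jaw":0},{"xyz":[0,0.1,-0.175],"roll":0,"jaw":0}]' 30
cat > st.py <<'E'
from m import *
import sys
i,d,K,D,C=grab('wrist'); h=cv2.cvtColor(i,cv2.COLOR_BGR2HSV); P=cloud(d,K,D,C)
R_=np.hypot(P[...,0]-479,P[...,1]+169.8)
org=cv2.inRange(h,(5,90,90),(25,255,255))>0
t=(R_<28)&(abs(P[...,2]-158)<4)&~org; q=P[t]; print('grip top',len(q),q.mean(0).round(1),q[:,2].std().round(1))
c=max(cv2.findContours(t.astype(np.uint8),cv2.RETR_EXTERNAL,cv2.CHAIN_APPROX_NONE)[0],key=len).reshape(-1,2)
print('rect',cv2.minAreaRect(onplane(c,158,K,D,C)[:,:2].astype(np.float32)))
ys,xs=np.nonzero(org&(R_<28)&(P[...,2]>128)); pp=onplane(np.c_[xs,ys],154,K,D,C)[:,:2].astype(np.float32); print('button',cv2.minAreaRect(pp),len(pp))
r=(R_<34)&(abs(P[...,2]-122)<6); q=P[r]; print('roll top z',len(q),np.percentile(q[:,2],[10,50,90]).round(1)); print('tilt',np.linalg.lstsq(np.c_[q[:,:2]-q[:,:2].mean(0),np.ones(len(q))],q[:,2],rcond=None)[0].round(3))
print(circ((r*255).astype(np.uint8),(xs.mean(),ys.mean()),122,K,D,C))
s=grab('scene')[0][70:200,170:290]; ys,xs=int(ys.mean()),int(xs.mean())
cv2.imwrite(sys.argv[1],np.hstack([cv2.resize(i[max(0,ys-70):ys+110,max(0,xs-90):xs+90],(400,400)),cv2.resize(s,(370,400))]))
E
python3 st.py pics/seat.png; python3 go.py 479 -169.8 230 -23
```

```text
time_s: 12.3
ee_pos: [440.4, -261.0, 269.6]
ee_rot: [-180.0, 0.0, -22.9]
force: [-0.2, 0.3, 0.4]
gripper_width: 91.6
grip top 425 [ 479.3 -169.9  156.6] 1.0
rect ((479.3956298828125, -170.34649658203125), (18.594867706298828, 20.626726150512695), 67.02961730957031)
button ((354.9024353027344, -225.8524169921875), (299.73406982421875, 20.74237823486328), 22.49159812927246) 69
roll top z 1502 [119.8 121.1 122.1]
tilt [-0.00000e+00 -7.00000e-03  1.21008e+02]
(array([ 479.9, -169.9]), np.float64(30.7), [232, 61, 56, 59, 1495])
shift [  0.1 -98.7  39.6] roll 0.13 t 12.4 pos [ 440.6 -260.7  269.6] [-1.7997e+02  3.0000e-02 -2.2870e+01] w 91.3 F [-0.1  0.3 -0.9]
```

View pics/seat.png

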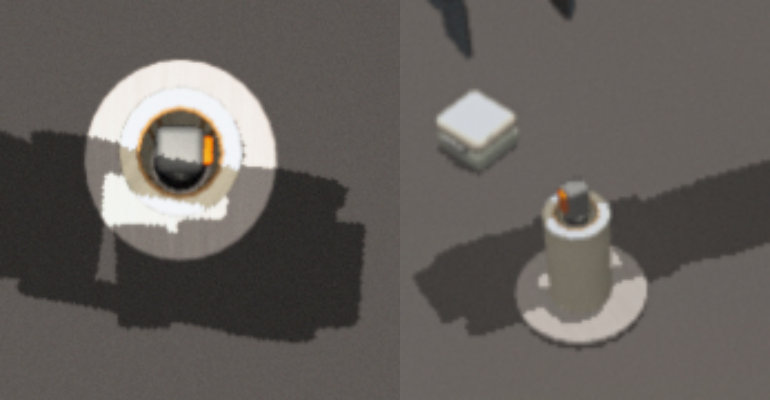

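Seated: roll top level at the expected height, concentric, with the handle in. The block is aligned with the jaws and the button at image right. Going over the grip and down to tip z≈126.

```bash
python3 -m pendant '[{"xyz":[0,-0.03,0],"roll":0,"jaw":0},{"xyz":[0,-0.07,0.01],"roll":0,"jaw":0},{"xyz":[0,-0.0987,0.04],"roll":0,"jaw":0},{"xyz":[0,-0.0987,0.08],"roll":0,"jaw":0},{"xyz":[0,-0.0987,0.115],"roll":0,"jaw":0},{"xyz":[0,-0.0987,0.138],"roll":0,"jaw":0},{"xyz":[0,-0.0987,0.1435],"roll":0,"jaw":0},{"xyz":[0,-0.0987,0.1435],"roll":0,"jaw":0}]' 30
python3 go.py 479.3 -169.9 125.5 -23
```

```text
time_s: 13.4
ee_pos: [479.2, -170.4, 126.7]
ee_rot: [-180.0, -0.0, -22.9]
force: [-0.1, -0.9, 0.5]
gripper_width: 91.0
shift [-0.1 -0.5  1.2] roll 0.11 t 13.4 pos [ 479.2 -170.4  126.7] [-1.800e+02 -2.000e-02 -2.289e+01] w 91.0 F [-0.1 -0.9  0.5]
```

```bash
python3 -m pendant '[{"xyz":[0,-0.0003,0.0008],"roll":0,"jaw":0.4},{"xyz":[0,-0.0003,0.0008],"roll":0,"jaw":0.5},{"xyz":[0,-0.0003,0.0008],"roll":0,"jaw":0.6},{"xyz":[0,-0.0003,0.0008],"roll":0,"jaw":0.7},{"xyz":[0,-0.0003,0.0008],"roll":0,"jaw":1},{"xyz":[0,-0.0003,0.0008],"roll":0,"jaw":1},{"xyz":[0,-0.0003,0.0008],"roll":0,"jaw":1},{"xyz":[0,-0.0003,0.0008],"roll":0,"jaw":1}]' 30
python3 go.py 479.3 -169.9 125.5 -23
```

```text
time_s: 14.4
ee_pos: [478.3, -170.3, 125.5]
ee_rot: [180.0, 0.1, -22.9]
force: [-1.9, -0.8, 1.2]
gripper_width: 22.1
shift [ 0.7 -0.8  0. ] roll 0.08 t 14.4 pos [ 478.3 -170.3  125.5] [ 1.7998e+02  7.0000e-02 -2.2920e+01] w 22.1 F [-1.9 -0.8  1.2]
```

The width of 22.1 means the button is flush. Pulling up slowly while watching the force.

```bash
python3 -m pendant '[{"xyz":[0,0,0],"roll":0,"jaw":1},{"xyz":[0,0,-0.003],"roll":0,"jaw":1},{"xyz":[0,0,-0.008],"roll":0,"jaw":1},{"xyz":[0,0,-0.013],"roll":0,"jaw":1},{"xyz":[0,0,-0.018],"roll":0,"jaw":1},{"xyz":[0,0,-0.023],"roll":0,"jaw":1},{"xyz":[0,0,-0.028],"roll":0,"jaw":1},{"xyz":[0,0,-0.03],"roll":0,"jaw":1}]' 30
python3 go.py 479.3 -169.9 205.5 -23
```

```text
time_s: 15.4
ee_pos: [479.0, -170.4, 156.0]
ee_rot: [-180.0, -0.0, -22.9]
force: [-0.9, 0.4, -1.7]
gripper_width: 21.7
shift [  0.1  -0.6 -49.5] roll 0.07 t 15.4 pos [ 479.  -170.4  156. ] [-1.800e+02 -3.000e-02 -2.293e+01] w 21.7 F [-0.9  0.4 -1.7]
```

Only about 1.7 N, so the handle is sliding freely and the stand is down. Continuing past the first stop to nearly 80 mm.

```bash
python3 -m pendant '[{"xyz":[0,0,-0.005],"roll":0,"jaw":1},{"xyz":[0,0,-0.012],"roll":0,"jaw":1},{"xyz":[0,0,-0.019],"roll":0,"jaw":1},{"xyz":[0,0,-0.026],"roll":0,"jaw":1},{"xyz":[0,0,-0.033],"roll":0,"jaw":1},{"xyz":[0,0,-0.039],"roll":0,"jaw":1},{"xyz":[0,0,-0.044],"roll":0,"jaw":1},{"xyz":[0,0,-0.047],"roll":0,"jaw":1}]' 30
python3 go.py 479.3 -169.9 205.5 -23
```

```text
time_s: 16.4
ee_pos: [479.0, -170.4, 202.9]
ee_rot: [180.0, -0.0, -22.9]
force: [-0.7, 0.5, -1.4]
gripper_width: 21.9
shift [ 0.1 -0.6 -2.6] roll 0.07 t 16.4 pos [ 479.  -170.4  202.9] [ 1.800e+02 -2.000e-02 -2.293e+01] w 21.9 F [-0.7  0.5 -1.4]
```

Still about 1.4 N at 77 mm. Next I'll draw out the last 3 mm slowly and lift about 20 mm, expecting the force to rise to about 7 N.

```bash
python3 -m pendant '[{"xyz":[0,0,-0.001],"roll":0,"jaw":1},{"xyz":[0,0,-0.002],"roll":0,"jaw":1},{"xyz":[0,0,-0.003],"roll":0,"jaw":1},{"xyz":[0,0,-0.005],"roll":0,"jaw":1},{"xyz":[0,0,-0.009],"roll":0,"jaw":1},{"xyz":[0,0,-0.014],"roll":0,"jaw":1},{"xyz":[0,0,-0.019],"roll":0,"jaw":1},{"xyz":[0,0,-0.023],"roll":0,"jaw":1}]' 40
python3 go.py 479.3 -169.9 255.5 -23
```

```text
time_s: 17.4
ee_pos: [479.0, -170.5, 226.0]
ee_rot: [180.0, -0.0, -22.9]
force: [0.2, 0.2, -5.9]
gripper_width: 21.8
shift [  0.1  -0.6 -29.5] roll 0.07 t 17.4 pos [ 479.  -170.5  226. ] [ 1.800e+02 -3.000e-02 -2.293e+01] w 21.8 F [ 0.2  0.2 -5.9]
```

```bash
python3 -m pendant '[{"xyz":[0,0,-0.004],"roll":0,"jaw":1},{"xyz":[0,0,-0.01],"roll":0,"jaw":1},{"xyz":[0,0,-0.016],"roll":0,"jaw":1},{"xyz":[0,0,-0.022],"roll":0,"jaw":1},{"xyz":[0,0,-0.027],"roll":0,"jaw":1},{"xyz":[0,0,-0.03],"roll":0,"jaw":1},{"xyz":[0,0,-0.03],"roll":0,"jaw":1},{"xyz":[0,0,-0.03],"roll":0,"jaw":1}]' 40
python3 go.py 479.3 -169.9 255.5 -23
python3 - <<'E'
from m import *
i,d,K,D,C=grab('scene'); P=cloud(d,K,D,C)
for nm,(lo,hi) in dict(base=(50,75),rolltop=(160,182)).items():
    t=(np.hypot(P[...,0]-479,P[...,1]+170)<75)&(P[...,2]>lo)&(P[...,2]<hi); q=P[t]
    print(nm,len(q),np.percentile(q[:,2],[5,25,50,75,95]).round(1))
    if nm=='base':
        q=q[np.hypot(q[:,0]-479,q[:,1]+170)>38]; q=q[abs(q[:,2]-np.median(q[:,2]))<5]; print('tilt',np.linalg.lstsq(np.c_[q[:,:2]-q[:,:2].mean(0),np.ones(len(q))],q[:,2],rcond=None)[0].round(3),len(q))
w=grab('wrist')[0]
cv2.imwrite('pics/fin.png',np.hstack([cv2.resize(i[20:220,150:300],(400,533)),cv2.resize(w,(400,533))[:, :]]))
E
```

```text
time_s: 18.4
ee_pos: [478.7, -170.4, 255.3]
ee_rot: [180.0, 0.0, -22.9]
force: [0.6, 0.4, -5.4]
gripper_width: 21.5
shift [ 0.3 -0.6 -0.2] roll 0.07 t 18.4 pos [ 478.7 -170.4  255.3] [ 1.800e+02  3.000e-02 -2.293e+01] w 21.5 F [ 0.6  0.4 -5.4]
base 807 [57.6 60.9 62.5 64.1 67.3]
tilt [-6.0000e-03  1.0000e-03  6.2477e+01] 620
rolltop 288 [162.8 168.  171.8 173.5 176.4]
```

View pics/fin.png

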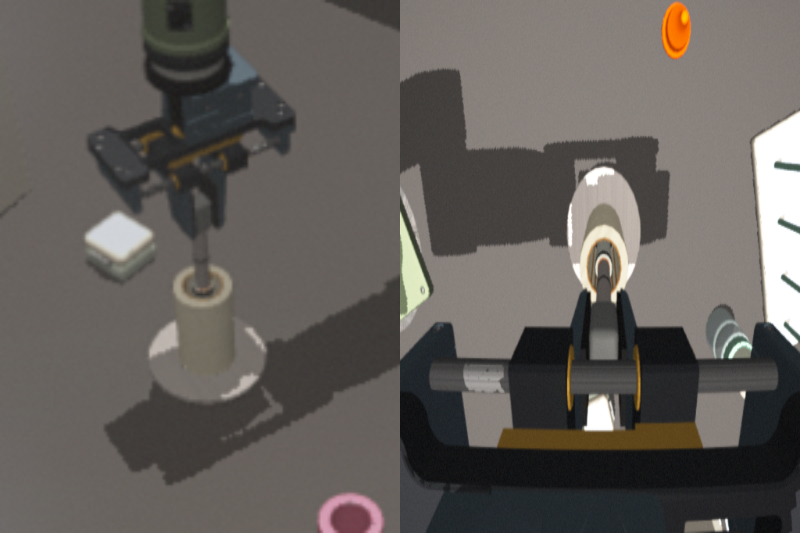

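The stand hangs upright on the drawn-out handle: base top at 62.5 mm, so the underside is about 50 mm up. The grip rose about 130 mm, which leaves about 80 mm of handle travel. Tilt is below 0.4°, the roll is seated, and the neighbours I can see are standing. Handing in.

```bash
python3 -c "
from workcell import env; print(env.job_done())"
```

```text
the job is handed in; nothing more can be done
None
```

I put the white roll over the spindle until it sat on the base, with the handle still in. I then gripped the button flush, drew the handle past the first stop to the second, and lifted the stand. I handed the job in while still holding it there, at 18.5 s on the robot's clock.

- **Roll seated:** its top was level at the seated height (121 mm measured, 122 nominal) and centred within 1 mm.
- **Button and handle:** the jaws closed to 22 mm, so the button was flush. The pull needed only about 1.5 N up to 77 mm, then about 5.5–6 N once the stand hung on the end of travel.
- **Lift:** the underside was about 50 mm clear of the counter and tilted less than 0.4°. The grip's rise puts the handle travel at about 80 mm.

**Not checked or out of line:**
- I did not re-measure the bystanders. Those visible in the last pictures were standing, and the arm never came near any of them.
- The fixed and wrist cameras differed by about 2 mm on the stand's position, within the calibration.
- One early height test came back empty because of a sign error in my script, and I redid it.
- In the seating check, the button rectangle was wrong because stray orange pixels got in. I used the block's rectangle and the picture instead.

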